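# Set plywood rails to the scribed line and clamp them

### The job

Turn the clamp knob anticlockwise all the way to lift the clamp bar, then put every plywood rail that lies on the table lengthways into a slot of its own in the jig and push it under the bar until its far end is right on the dark line scribed across the jig; nothing stops it there, so neither short of the line nor past it. When all rails are on the line, turn the knob clockwise all the way to clamp them, leave them on the line, and do not knock over the glue bottle or the varnish jar.

Things in the scene. Friction and masses are not known exactly. Their poses are not given: they have to be found in the camera images.
- jig: Fixed plywood jig, board 290 x 336 x 12 mm. Origin: centre of its underside, on the table; x along the slots, away from the robot; y left; z up. Four full-length slots along x, centres y = -114, -38, +38, +114 mm, 52 mm wide, floors 12 mm above the table, between strips 6 mm high (tops at 18 mm). Dark 2.5 mm line across at x = +85 mm: a rail is right with its centre at x = +20 mm.
- bridge (a point): Middle of the bridge's underside, at jig x = +30 mm, y = 0, 64 mm above the table. Its crossbar spans all slots: 26 mm along x, 64 to 76 mm above the table, the knob on top; posts at jig y = -154 and +154 mm. A rail in a slot reaches 40 mm above the table and slides under when the clamp bar is lifted.
- bar_face (a point): Middle of the rubber underside of the moving clamp bar, which hangs under the bridge (22 mm along x, across all slots): 48 mm above the table when lifted, 36 mm when lowered with nothing under it, 40 mm on a rail. Sprung, 2.5 N per mm.
- line_1 (a point): Point on the floor of the leftmost slot (+y), mid-width, on the middle of the scribed line. Axes as the jig's.
- line_2 (a point): The same point in the second slot from the left.
- line_3 (a point): The same point in the third slot from the left.
- line_4 (a point): The same point in the rightmost slot (-y).
- clamp_knob (a joint): Angle of the clamp knob, rad: 0 = clamp bar lifted (bar grip lies across the slots, along the jig's y), grows as it turns clockwise seen from above, 1.45 = fully clamped (stop at both ends). Turning lowers the bar 8.6 mm per rad. It stays where it is left (friction 0.12 N m).
- knob_grip (a point): On the knob's vertical axis, at jig x = +30 mm, y = 0, 96 mm above the table, at mid-height of the bar grip to grasp. The grip is a black bar 62 mm long, 14 mm wide, standing 82 to 108 mm above the table; this frame turns with it: its y axis lies along the bar.
- rail_a: Laminated plywood rail, 130 (x) x 44 (y) x 28 mm (z), 0.08 to 0.15 kg, free; both ends alike. Origin: centre of its underside. May be absent.
- rail_b: Laminated plywood rail, 130 (x) x 44 (y) x 28 mm (z), 0.08 to 0.15 kg, free; both ends alike. Origin: centre of its underside. May be absent.
- rail_c: Laminated plywood rail, 130 (x) x 44 (y) x 28 mm (z), 0.08 to 0.15 kg, free; both ends alike. Origin: centre of its underside. May be absent.
- rail_d: Laminated plywood rail, 130 (x) x 44 (y) x 28 mm (z), 0.08 to 0.15 kg, free; both ends alike. Origin: centre of its underside. May be absent.
- glue_bottle: Bystander: white round bottle, 52 mm across, 140 mm high. Origin: centre of its base; z is up along its axis.
- varnish_jar: Bystander: amber jar with black cap, 60 mm across, 75 mm high. Origin: centre of its base; z is up along its axis.
Not all that is in view belongs to the job. Leave any purple look-alike of the rail_a alone.

How it is judged:
By the outcome, as a careful person would: the job done as asked, in the order asked, and still so for the second after the job is handed in, with the robot touching nothing.
Of rail_a, rail_b, rail_c, rail_d only 3 to 4 are there at a start; the rules pass over those that are not, and their reading is None.
At some moment in a run one of rail_a, rail_b, rail_c, rail_d may be knocked a few centimetres aside while the robot is not near it.
Once in a run the grip may slacken for a moment while it holds something.
It also fails if it takes over 210 s, if anything falls off the work surface, if the arm or the gripper's body presses on something with over 40 N, if the wrist force passes 120 N, or if a joint passes its speed limit or range.

### The arm

A 6-joint arm with a two-finger parallel gripper is mounted at the origin on the work surface. World frame = base frame: x ahead of the robot, y to its left, z up, the work surface at z = 0. Lengths are in m, angles in rad, forces in N, time in s.
With the tool pointing down it reaches from about 0.375 to 0.9 m from the base axis. Payload 3.1 kg.
Tool frame: the origin (TCP) lies on the centre line of the jaws, within the pads' length; the fingertips stand 22 mm ahead of it and the grasp point (between the pads) lies 3 mm ahead of it; z points along the fingers, x is the direction in which the jaws open and shut, and the axes are right-handed (so a half turn about z gives the same grasp; the last joint's range is limited). The gripper opens to 87 mm and grips with 3 to 60 N. Pads are 19 mm wide; open, the fingers measure 117 mm over their backs; the gripper's body (75 mm by 190 mm) begins 51 mm behind the grasp point.
Start: joints at [-1.319, 0.527, 1.433, -0, 1.181, -0.178], TCP at [0.26, -0.568, 0.245] pointing down, gripper open.
Joint ranges: [-3.08, 3.08], [-0.75, 2.2], [0.22, 2.44], [-1.43, 4.57], [0, 2.65], [-2.85, 2.85]. Speed limits (rad/s): [2.79, 2.79, 3.14, 3.14, 3.14, 3.14].

### API

Orientations are given as a unit quaternion [x, y, z, w].
In Python, from rig import robot, camera, order gives the robot as it stands.
- The arm moves only by the shell command python3 -m pendant 'ROWS' [OPENING] [FORCE]. ROWS is JSON, a list of rows, each a list of 2 entries, a list of its own where there are three numbers: the shift along the tool's x, y, z in mm, then the turn about the tool's z in degrees. A call has 1 to 8 rows; each row shifts and turns the commanded pose from where the row before left it, along the tool's axes as they then stand; what a row does not reach is not made up. A row lasts 1/8 s, in which the tool goes at most 62.5 mm and 10.7 degrees, less where a joint would pass 70% of its speed; a pose out of reach is approached as far as the arm can. A call with a gripper value outside its range is refused whole. OPENING is the finger opening in mm, from 0 to 87, set as the call begins (- or left out, the last holds). The fingers move at their own pace and stop on an object; FORCE is the grip in N (left out, the last holds). Time passes only in rows, so rows that do not move let the fingers close. It gives the time, the measured TCP pose, the force and the opening at its end, in the units of the state.
- robot.get_obs(): the state, without advancing time (a new reading comes with each control period).
- camera(name): name is "side" or "top" or "wrist"; returns a dict with "pixels" (420x560x3 uint8, blue, green, red), "mtx" (3x3 intrinsics, pixels), "R" (3x3) and "t" (3): a world point X has camera coordinates R X + t. Camera axes: x right, y down, z forward; pixel columns grow to the right and rows downward; lengths in m; the calibration is good to about 2 mm. The wrist camera is an equidistant fisheye: a pixel r from the principal point sees the ray r / f radians off the axis. A picture is of the moment at which its call begins. There is no depth.
- order.hand_in(): hands the job in, once; it reports no verdict.
The state is a dict: "time": time; "q": joint angles; "joint_velocities": joint speeds; "joint_torque": joint torques, N m; "position": TCP position; "tool_rot": TCP orientation; "ft_force": force on the tool from outside, world axes, zero at the start; "moment": the same for the moment, N m; "grip_width": finger opening in m.
Only numpy, scipy, OpenCV 4.12 (cv2) and the standard library are available. Lean on these libraries where they do the work, as an engineer would, in place of code of your own. Each camera call takes 0.05 s, during which the arm holds its last target. There are 200 camera calls.

## Working session

There is one attempt and no reset: what is moved stays moved. The work goes in short steps, Python scripts to look and compute and a shell command to move; the robot and the scene stay as the last step left them, time stands still between calls to the robot, and variables do not carry over. Pictures are saved under pics/ and viewed, about 12 in all and at most 16, crops included, and the job is handed in when it is done.

```bash
ls; mkdir -p pics
python3 - <<'E'
from rig import robot,camera
import cv2
o=robot.get_obs()
print(o['time'],o['position'],o['tool_rot'],o['grip_width'],o['ft_force'])
for n in('top','side'):
    c=camera(n);cv2.imwrite(f'pics/{n}0.png',c['pixels']);print(n,c['mtx'],c['R'],c['t'])
E
```

```text
pics
0.0 [ 0.26027058 -0.56747649  0.24356798] [ 8.41632549e-01 -5.40049499e-01 -7.92307443e-04 -7.50850413e-04] 0.08712907295447511 [ 0.08273902  0.6536332  -0.49442839]
top [[489.99865495   0.         273.87688083]
 [  0.         489.99865495 208.85251445]
 [  0.           0.           1.        ]] [[ 0.00580207 -0.99997139  0.00485363]
 [-0.998563   -0.00605235 -0.05324766]
 [ 0.05327551 -0.0045377  -0.99856954]] [0.00162172 0.5105487  1.49413447]
side [[458.00922542   0.         279.49826557]
 [  0.         458.00922542 209.37258988]
 [  0.           0.           1.        ]] [[ 0.99764348 -0.06604911 -0.01857402]
 [-0.0517684  -0.54697007 -0.83554998]
 [ 0.0450279   0.83454254 -0.54910039]] [-0.52248691  0.09096981  1.51082378]
```

View pics/top0.png

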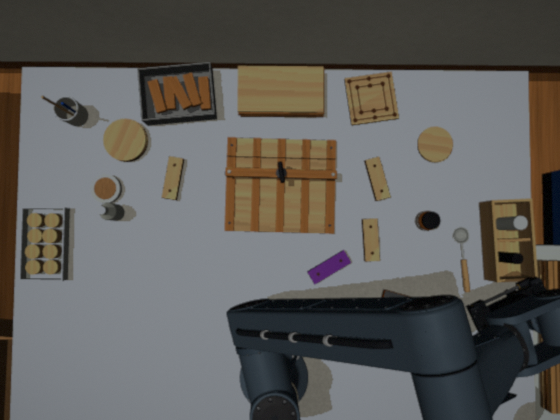

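View pics/side0.png

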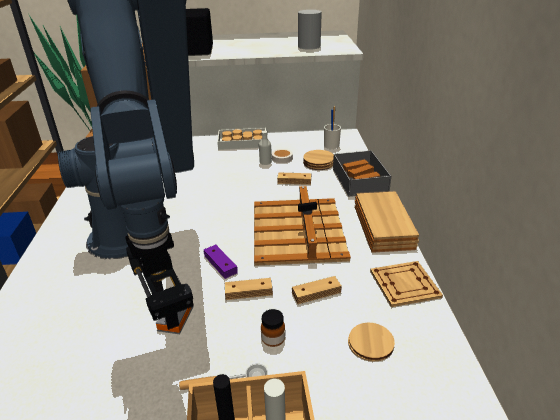

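Top view: jig about (281,186), with the knob bar along x (clamped). Rails are at (173,178), (377,178) and (371,240); the purple decoy is at (329,267), the jar at (430,220) and the bottle at (110,212). The arm may hide a fourth rail.

```bash
cat > h.py <<'E'
import numpy as np,cv2
from rig import robot,camera
from scipy.spatial.transform import Rotation as Ro
def ray(c,uv,z,fish=False):
    uv=np.atleast_2d(np.asarray(uv,float));K=c['mtx']
    d=np.c_[(uv[:,0]-K[0,2])/K[0,0],(uv[:,1]-K[1,2])/K[1,1],np.ones(len(uv))]
    if fish:
        r=np.hypot(d[:,0],d[:,1]);s=np.sinc(r/np.pi);d=np.c_[d[:,0]*s,d[:,1]*s,np.cos(r)]
    R=np.array(c['R']);o=-R.T@np.array(c['t']);w=d@R
    return o+w*((z-o[2])/w[:,2])[:,None]
def proj(c,X,fish=False):
    p=np.atleast_2d(X)@np.array(c['R']).T+c['t'];K=c['mtx']
    q=p[:,:2]/p[:,2:]
    if fish:
        n=np.hypot(p[:,0],p[:,1]);q=p[:,:2]/n[:,None]*np.arctan2(n,p[:,2])[:,None]
    return q*[K[0,0],K[1,1]]+[K[0,2],K[1,2]]
def rect(P):  # min-area rectangle of world xy points: centre, sizes, long-axis angle deg
    (cx,cy),(w,h),a=cv2.minAreaRect((P[:,:2]*1000).astype(np.float32))
    if w<h: w,h,a=h,w,a+90
    return np.round([cx,cy,w,h,(a+90)%180-90],1)
E
python3 - <<'E'
from h import *
c=camera('top');im=c['pixels'];cv2.imwrite('pics/top_crop.png',cv2.resize(im[120:300,140:400],None,fx=3,fy=3,interpolation=cv2.INTER_CUBIC))
hsv=cv2.cvtColor(im,cv2.COLOR_BGR2HSV)
m=((hsv[...,1]>70)&(hsv[...,2]>60)).astype(np.uint8)*255
cs,_=cv2.findContours(m,cv2.RETR_EXTERNAL,cv2.CHAIN_APPROX_NONE)
for k in cs:
    if cv2.contourArea(k)>150:
        x,y,w,h=cv2.boundingRect(k);print((x,y,w,h),cv2.contourArea(k),rect(ray(c,k[:,0],.028)),rect(ray(c,k[:,0],.015)))
# knob tip
E
```

```text
(550, 363, 10, 51) 392.0 [ -22.6 -839.5  147.9   27.1   -1.4] [ -26.5 -847.   149.2   27.3   -1.4]
(548, 261, 11, 29) 251.0 [ 314.  -843.3   85.2   30.4   -1.4] [ 313.  -850.8   86.    30.7   -1.4]
(43, 260, 15, 14) 154.5 [331.1 680.2  42.2  39.3 -88.3] [330.3 686.1  42.6  39.7 -88.3]
(25, 260, 16, 14) 162.0 [330.9 733.   45.5  39.1 -89.7] [330.1 739.3  45.8  39.4 -89.7]
(308, 250, 43, 34) 576.5 [ 335.3 -162.9  129.1   44.5  -58.9] [ 334.4 -164.4  130.2   44.9  -58.9]
(42, 245, 16, 14) 159.0 [376.5 683.1  45.3  39.5 -88.3] [376.  689.   45.7  39.9 -88.3]
(24, 245, 16, 14) 160.5 [376.1 737.4  45.5  39.2 -89.7] [375.6 743.7  45.9  39.6 -89.7]
(27, 229, 31, 14) 322.0 [424.6 707.3  91.   39.4 -89.7] [424.6 713.4  91.8  39.7 -89.7]
(362, 219, 18, 42) 564.5 [ 418.3 -290.   126.7   45.5    3.7] [ 418.2 -292.6  127.8   45.9    3.7]
(44, 214, 16, 13) 154.0 [471.8 680.   45.7  36.5 -89.7] [472.1 685.8  46.1  36.8 -89.7]
(26, 214, 16, 13) 155.5 [471.5 734.3  45.7  36.4 -89.7] [471.8 740.6  46.1  36.8 -89.7]
(94, 178, 22, 21) 331.0 [570.3 521.5  64.   61.2 -89.6] [571.6 526.   64.6  61.7 -89.6]

[... 232 characters left out ...]
9 286.5  88.8] [585.  -14.6 342.9 289.   88.8]
(418, 127, 35, 35) 912.0 [ 712.5 -489.4  105.9  103.9  -45. ] [ 715.  -493.8  106.9  104.8  -45. ]
(104, 119, 44, 42) 1363.0 [720.9 463.2 127.6 127.2 -44. ] [723.4 467.2 128.7 128.3 -44. ]
(490, 73, 70, 210) 5875.0 [ 610.5 -767.1  661.2  191.7  -10.7] [ 612.  -773.9  666.9  193.3  -10.7]
(345, 72, 54, 53) 2140.5 [ 854.7 -294.   147.3  146.7  -81.4] [ 858.4 -296.7  148.6  148.   -81.4]
(147, 72, 64, 41) 1587.0 [870.1 300.9 189.9 117.  -85. ] [873.9 303.4 191.6 118.  -85. ]
(0, 69, 22, 250) 3246.5 [557.2 807.5 761.9  64.6   1.9] [558.3 814.4 768.5  65.2   1.9]
(237, 65, 88, 52) 4053.0 [876.2 -13.3 270.2 156.7  89.7] [880.  -13.5 272.6 158.1  89.7]
```

View pics/top_crop.png

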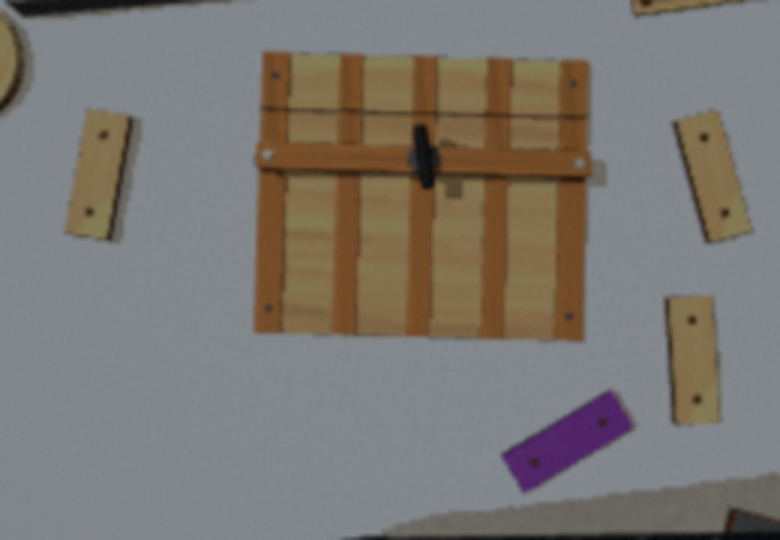

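```bash
cat >> h.py <<'E'
def plan(x,y,z,psi=None):  # mm, deg -> tool shift in mm, turn deg
    o=robot.get_obs();R=Ro.from_quat(o['tool_rot']).as_matrix()
    p=np.array(o['position'])*1000;cur=np.degrees(np.arctan2(R[1,0],R[0,0]))
    d=R.T@(np.array([x,y,z])-p)
    print('t',round(o['time'],2),'pos',p.round(1),'psi',cur.round(2),'tilt',R[2].round(3),'w',round(o['grip_width']*1000,1),'F',np.round(o['ft_force'],1))
    print('shift',d.round(1),'turn',None if psi is None else round(cur-psi,2))
E
python3 -c "
from h import *
plan(600,-15,230,-84.3)"
```

```text
t 0.15 pos [ 260.3 -567.6  243.8] psi -65.37 tilt [-0.002 -0.    -1.   ] w 87.2 F [-0.1 -0.  -0.6]
shift [-360.8 -539.    14.6] turn 18.93
```

```bash
python3 -m pendant '[[[-30,-45,0],0],[[-30,-45,0],0],[[-30,-45,0],0],[[-30,-45,0],0],[[-30,-45,0],0],[[-30,-45,0],0],[[-30,-45,0],0],[[-30,-45,0],0]]' 60 30 && python3 -m pendant '[[[-30,-45,0],0],[[-30,-45,0],0],[[-30,-45,0],0],[[-31,-44,14],0],[[0,0,0],9.5],[[0,0,0],9.4],[[0,0,0],0]]'
python3 - <<'E'
from h import *
plan(614.7,-15.7,150,-84.3)
for n in('wrist','top'):
    c=camera(n);cv2.imwrite(f'pics/{n}1.png',c['pixels'])
    if n=='wrist':print(c['mtx'],np.round(c['R'],3),-np.array(c['R']).T@c['t'], proj(c,[[.6147,-.0157,.108],[.6147,-.0157,.076]],True))
E
```

```text
time: 1.15
position: [0.4884, -0.1984, 0.2445]
tool_rot: [0.842, -0.54, -0.0, 0.0]
ft_force: [0.9, -0.8, 0.5]
grip_width: 0.0599
time: 2.02
position: [0.5998, -0.0151, 0.2301]
tool_rot: [0.742, -0.67, -0.0, 0.0]
ft_force: [0.7, 0.1, -0.1]
grip_width: 0.0599
t 2.02 pos [599.8 -15.1 230.1] psi -84.14 tilt [-0.     0.001 -1.   ] w 59.9 F [ 0.7  0.1 -0.1]
shift [  2.2 -14.9  80.1] turn 0.16
[[325.1922621    0.         287.3424077 ]
 [  0.         325.1922621  208.95475375]
 [  0.           0.           1.        ]] [[ 0.102 -0.995 -0.001]
 [-0.961 -0.098  0.259]
 [-0.258 -0.025 -0.966]] [ 0.66961842 -0.00829542  0.37008378] [[289.83575262 191.42214703]
 [289.61067968 184.23156283]]
```

View pics/wrist1.png

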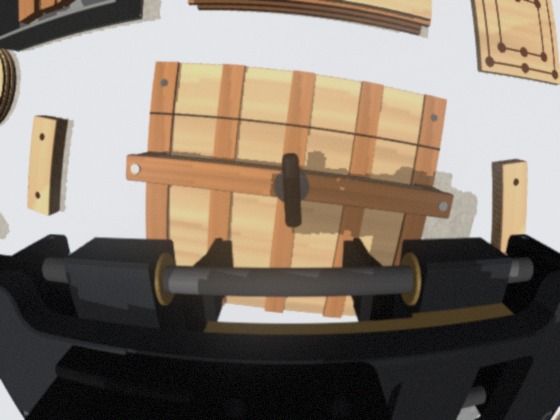

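View pics/top1.png

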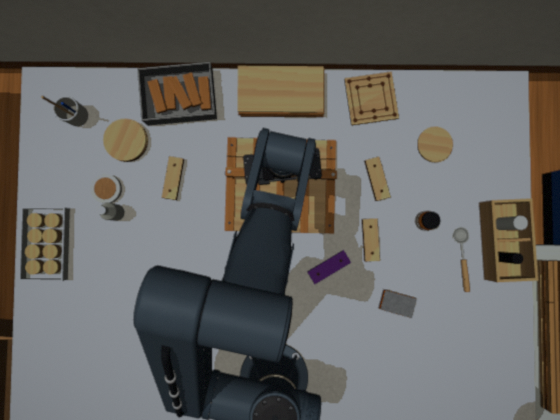

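The wrist view faces +x. The knob centre is at about (291,190), predicted (290,191), so the two agree. The scribed line runs (150,113)–(437,148). The top view shows no fourth rail, only a grey sanding block at (398,302). Next I grasp the knob.

```bash
python3 - <<'E'
from h import *
c=camera('wrist');g=cv2.cvtColor(c['pixels'],cv2.COLOR_BGR2GRAY).astype(float)
pts=[]
for u in list(range(158,172,3))+list(range(225,240,3))+list(range(296,310,3))+list(range(366,378,3))+list(range(430,438,3)):
    v0=113+(u-150)*35/287; vs=np.arange(int(v0)-7,int(v0)+8); w=g[vs,u]; w=np.clip(np.median(w)-12-w,0,None)
    if w.sum()>5: pts.append((u,(w*vs).sum()/w.sum()))
P=ray(c,pts,.018,True);f=np.polyfit(P[:,1],P[:,0],1);r=P[:,0]-np.polyval(f,P[:,1])
ok=abs(r)<.003;f=np.polyfit(P[ok,1],P[ok,0],1)
print(len(pts),ok.sum(),'yaw',-np.degrees(np.arctan(f[0])),'x at y=-.016',np.polyval(f,-.016),'rms',r[ok].std())
m=cv2.inRange(c['pixels'][140:240,270:320],(0,0,0),(45,45,45));
E
python3 -m pendant '[[[1,-7,40],0],[[1,-8,40],0],[[0,0,22],0],[[0,0,23],0],[[0,0,0],0]]'
python3 -c "
from h import *
plan(614.7,-15.7,105,-84.3)"
```

```text
22 22 yaw -1.2081901349098843 x at y=-.016 0.6688945549252834 rms 9.43474247154734e-05
time: 2.8
position: [0.6136, -0.0159, 0.1038]
tool_rot: [0.742, -0.671, -0.002, 0.001]
ft_force: [-0.1, 0.4, -0.5]
grip_width: 0.0601
t 2.8 pos [613.6 -15.9 103.8] psi -84.24 tilt [-0.001  0.004 -1.   ] w 60.1 F [-0.1  0.4 -0.5]
shift [-0.1 -1.1 -1.2] turn 0.06
```

```bash
python3 -m pendant '[[[0,0,0],0],[[0,0,0],0],[[0,0,0],0],[[0,0,0],0]]' 0 35 && python3 -m pendant '[[[0,0,0],-10],[[0,0,0],-10],[[0,0,0],-10],[[0,0,0],-10],[[0,0,0],-10],[[0,0,0],-10],[[0,0,0],-10],[[0,0,0],-10]]' && python3 -m pendant '[[[0,0,0],-4],[[0,0,0],-1.5],[[0,0,0],0]]';python3 -c "
from h import *
plan(614.7,-15.7,105,-1.2);print(robot.get_obs()['moment'])"
```

```text
time: 3.3
position: [0.6154, -0.0159, 0.1061]
tool_rot: [0.742, -0.671, 0.0, -0.0]
ft_force: [0.2, -0.1, 0.1]
grip_width: 0.0275
time: 4.3
position: [0.6146, -0.016, 0.1059]
tool_rot: [0.999, -0.035, -0.001, 0.0]
ft_force: [-2.0, -0.2, 1.6]
grip_width: 0.0142
time: 4.68
position: [0.6145, -0.016, 0.1058]
tool_rot: [1.0, 0.01, -0.001, 0.0]
ft_force: [-3.8, -0.7, 4.7]
grip_width: 0.0142
t 4.67 pos [614.5 -16.  105.8] psi 1.19 tilt [-0.001  0.    -1.   ] w 14.2 F [-3.8 -0.7  4.7]
shift [ 0.2 -0.3  0.8] turn 2.39
[-0.27751937  0.40946383 -0.14728401]
```

```bash
python3 -m pendant '[[[0,0,0],-3],[[0,0,0],0]]';python3 -c "
from h import *
plan(614.7,-15.7,105,-1.2);print(robot.get_obs()['moment'])"; python3 -m pendant '[[[0,0,0],3],[[0,0,0],0],[[0,0,0],0],[[0,0,0],0],[[0,0,0],0],[[0,0,0],0],[[0,0,0],0]]' 60 && python3 -m pendant '[[[0,0,-50],0],[[0,0,-60],0],[[0,30,-30],0],[[0,60,0],0],[[0,0,0],0]]'
python3 - <<'E'
from h import *
plan(614.7,-15.7,105,-1.2)
c=camera('side');cv2.imwrite('pics/side2.png',cv2.resize(c['pixels'][150:350,190:410],None,fx=3,fy=3,interpolation=cv2.INTER_CUBIC))
c=camera('top');im=c['pixels']
hsv=cv2.cvtColor(im,cv2.COLOR_BGR2HSV)
m=((hsv[...,1]>70)&(hsv[...,2]>60)).astype(np.uint8)*255
cs,_=cv2.findContours(m,cv2.RETR_EXTERNAL,cv2.CHAIN_APPROX_NONE)
for k in cs:
    a=cv2.contourArea(k)
    if 400<a<800: print(cv2.boundingRect(k),a,rect(ray(c,k[:,0],.028)))
E
```

```text
time: 4.92
position: [0.6145, -0.0161, 0.1058]
tool_rot: [0.999, 0.036, -0.001, -0.0]
ft_force: [-4.0, -1.5, 6.4]
grip_width: 0.0149
t 4.92 pos [614.5 -16.1 105.8] psi 4.08 tilt [-0.001 -0.    -1.   ] w 14.9 F [-4.  -1.5  6.4]
shift [ 0.2 -0.3  0.8] turn 5.28
[-0.28232112  0.65557652 -0.51676813]
time: 5.8
position: [0.6151, -0.0158, 0.1055]
tool_rot: [1.0, 0.011, -0.0, -0.0]
ft_force: [-0.1, 0.3, -0.3]
grip_width: 0.0598
time: 6.42
position: [0.6176, -0.11, 0.2464]
tool_rot: [1.0, 0.008, 0.001, 0.001]
ft_force: [-0.4, 0.0, 0.5]
grip_width: 0.0602
t 6.42 pos [ 617.6 -110.   246.4] psi 0.95 tilt [ 0.002  0.002 -1.   ] w 60.2 F [-0.4  0.   0.5]
shift [ -1.6 -94.7 141.2] turn 2.15
(362, 219, 18, 42) 557.0 [ 418.4 -289.5  126.7   46.4    3.6]
(365, 157, 25, 43) 539.5 [ 605.2 -311.5  127.6   44.6   16.1]
(162, 157, 21, 43) 545.5 [602.6 314.6 127.   45.7  -9.3]
```

View pics/side2.png

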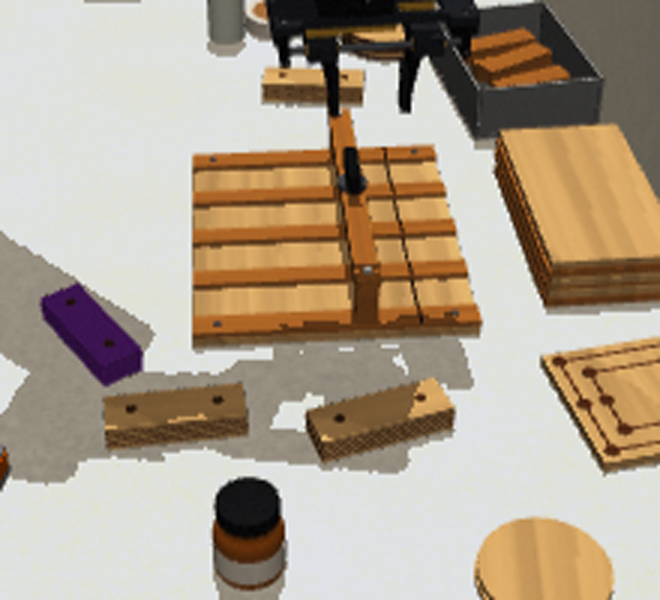

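The knob is at its stop and its bar lies along the bridge. Three rails are on the table. Going for the right-far rail first, grasping 45 mm behind its centre.

```bash
python3 -c "
from h import *
plan(562,-323,140,-74.5)"
```

```text
t 6.53 pos [ 616.6 -106.3  245.3] psi 1.12 tilt [-0.001 -0.001 -1.   ] w 59.7 F [0.9 0.6 0.6]
shift [-58.8 215.7 105.1] turn 75.62
```

```bash
python3 -m pendant '[[[-14,54,0],0],[[-15,54,0],0],[[-15,54,26],0],[[-15,53,26],0],[[0,0,26],0],[[0,0,27],0]]' 75 45 && python3 -m pendant '[[[0,0,0],9.5],[[0,0,0],9.5],[[0,0,0],9.5],[[0,0,0],9.5],[[0,0,0],9.5],[[0,0,0],9.5],[[0,0,0],9.5],[[0,0,0],9.1]]' && python3 -m pendant '[[[0,0,0],0],[[0,0,0],0]]'
cat >> h.py <<'E'
def railtop(c,near,tol=60): # rail top face via wrist mask: bright plywood, ray on z=28
    im=c['pixels'];hsv=cv2.cvtColor(im,cv2.COLOR_BGR2HSV)
    m=((hsv[...,1]>60)&(hsv[...,2]>90)&(hsv[...,0]<30)).astype(np.uint8)*255
    for k in cv2.findContours(m,cv2.RETR_EXTERNAL,cv2.CHAIN_APPROX_NONE)[0]:
        if cv2.contourArea(k)<800: continue
        r=rect(ray(c,k[:,0],.028,True))
        if np.hypot(r[0]-near[0],r[1]-near[1])<tol: print(cv2.boundingRect(k),r)
E
python3 - <<'E'
from h import *
plan(562,-323,140,-74.5)
c=camera('wrist');cv2.imwrite('pics/w3.png',c['pixels']);railtop(c,(605,-311))
E
```

```text
time: 7.28
position: [0.5625, -0.3213, 0.1392]
tool_rot: [1.0, 0.011, -0.0, -0.001]
ft_force: [1.3, -0.1, 0.8]
grip_width: 0.0749
time: 8.28
position: [0.5629, -0.32, 0.14]
tool_rot: [0.796, -0.606, -0.001, -0.0]
ft_force: [-1.2, -0.7, 0.4]
grip_width: 0.075
time: 8.52
position: [0.5628, -0.321, 0.1403]
tool_rot: [0.798, -0.603, -0.0, -0.0]
ft_force: [-0.6, 0.1, -0.5]
grip_width: 0.075
t 8.53 pos [ 562.8 -321.   140.3] psi -74.18 tilt [-0.001  0.    -1.   ] w 75.0 F [-0.6  0.1 -0.5]
shift [1.7 1.4 0.3] turn 0.32
(268, 77, 56, 161) [ 605.7 -315.3  128.3   43.    15.3]
```

View pics/w3.png

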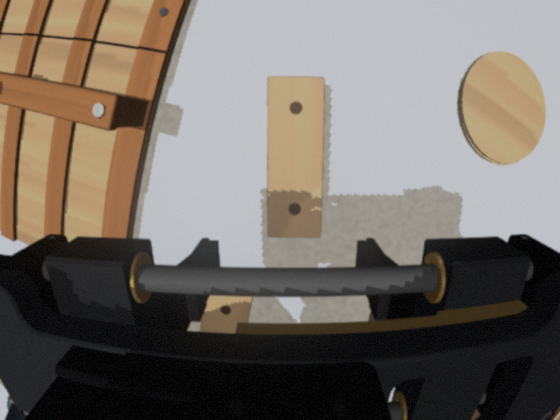

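Rail at pixel (295,158), i.e. (605.7,−315.3) at 15.3°. Its measured size is right. Descend and grasp.

```bash
python3 -m pendant '[[[6,2,30],0.5],[[0,0,38],0],[[0,0,25],0],[[0,0,15],0],[[0,0,0],0]]' && python3 -m pendant '[[[0,0,0],0],[[0,0,0],0],[[0,0,0],0],[[0,0,0],0],[[0,0,0],0],[[0,0,0],0]]' 0 45; python3 -c "
from h import *
plan(461.6,-126.1,100,-91.2)"
```

```text
time: 9.2
position: [0.5619, -0.3279, 0.0316]
tool_rot: [0.794, -0.608, -0.001, -0.0]
ft_force: [-0.1, -0.3, -0.1]
grip_width: 0.0751
time: 9.95
position: [0.5624, -0.3282, 0.0331]
tool_rot: [0.794, -0.608, -0.0, -0.0]
ft_force: [-1.1, 1.5, 5.0]
grip_width: 0.0435
t 9.95 pos [ 562.4 -328.2   33.1] psi -74.87 tilt [-0. -0. -1.] w 43.5 F [-1.1  1.5  5. ]
shift [-221.4   44.5  -66.9] turn 16.33
```

```bash
python3 -m pendant '[[[0,0,-25],0],[[0,0,-45],0],[[0,45,0],0],[[0,55,0],0],[[0,0,0],8],[[0,0,0],8.3],[[0,0,0],0]]'; python3 -c "
from h import *
plan(461.6,-126.1,100,-91.2)"
```

```text
time: 10.82
position: [0.4655, -0.3546, 0.1021]
tool_rot: [-0.7, 0.714, 0.0, -0.0]
ft_force: [-0.1, 0.2, -1.0]
grip_width: 0.0436
t 10.82 pos [ 465.5 -354.6  102.1] psi -91.1 tilt [-0.  0. -1.] w 43.6 F [-0.1  0.2 -1. ]
shift [-228.4    8.3    2.2] turn 0.1
```

```bash
python3 -m pendant '[[[-45,2,0],0],[[-46,2,0],0],[[-46,2,0],0],[[-46,2,0],0],[[-45,0,0],0],[[0,0,20],0],[[0,0,20],0],[[0,0,0],0]]'
python3 - <<'E'
from h import *
plan(461.6,-126.1,46,-91.2)
c=camera('wrist');cv2.imwrite('pics/w4.png',c['pixels'])
E
```

```text
time: 11.82
position: [0.4619, -0.1257, 0.0614]
tool_rot: [-0.701, 0.713, 0.001, -0.0]
ft_force: [0.2, -0.7, -1.8]
grip_width: 0.0434
t 11.82 pos [ 461.9 -125.7   61.4] psi -91.02 tilt [-0.001  0.003 -1.   ] w 43.4 F [ 0.2 -0.7 -1.8]
shift [ 0.5  0.2 15.4] turn 0.18
```

View pics/w4.png

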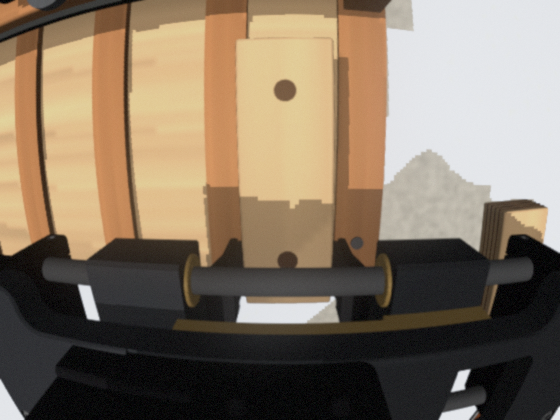

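Run:
```python
from h import *
c=camera('wrist')
A=ray(c,[[237,45],[332,45],[240,200],[332,200]],.0563,True)*1000
S=ray(c,[[247,30],[337,30],[205,30],[242,200],[340,200]],.018,True)*1000
def jig(P):
    d=P[:,:2]-[584,-14.6];a=np.radians(1.2);return np.c_[d[:,0]*np.cos(a)-d[:,1]*np.sin(a),d[:,0]*np.sin(a)+d[:,1]*np.cos(a)].round(1)
print(jig(A));print(jig(S))
```

```text
[[ -12.6  -91.6]
 [ -12.7 -133.9]
 [ -84.   -92.2]
 [ -83.9 -134.9]]
[[   5.9  -91.2]
 [   6.2 -142. ]
 [   7.6  -66.8]
 [ -93.2  -87.6]
 [ -93.  -145.1]]
```

```bash
python3 -m pendant '[[[3.5,0,0],0.1],[[0,0,10],0],[[0,0,5.5],0],[[0,0,0],0]]' && python3 -m pendant '[[[0,-20,0],0],[[0,-30,0],0],[[0,-25,0],0],[[0,-10,0],0],[[0,0,0],0]]';python3 - <<'E'
from h import *
plan(556.6,-131.1,45,-91.2)
c=camera('wrist');cv2.imwrite('pics/w5.png',c['pixels'])
E
```

```text
time: 12.42
position: [0.462, -0.1297, 0.0465]
tool_rot: [-0.699, 0.715, 0.001, -0.0]
ft_force: [0.6, -0.5, -0.4]
grip_width: 0.0434
time: 13.05
position: [0.5472, -0.1315, 0.0469]
tool_rot: [-0.699, 0.715, 0.0, -0.0]
ft_force: [-0.7, -1.0, -1.3]
grip_width: 0.0436
t 13.05 pos [ 547.2 -131.5   46.9] psi -91.25 tilt [-0.     0.001 -1.   ] w 43.6 F [-0.7 -1.  -1.3]
shift [-0.7 -9.4  1.9] turn -0.05
```

View pics/w5.png

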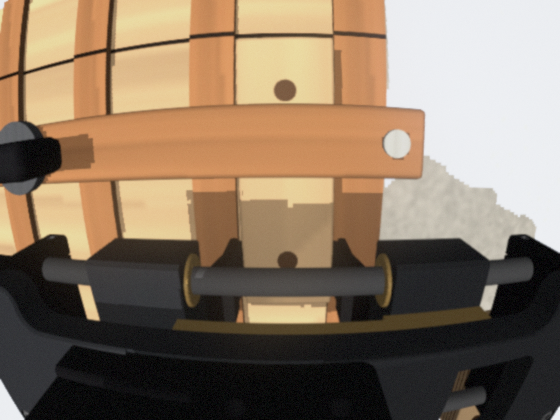

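Run:
```python
from h import *
c=camera('wrist');g=cv2.cvtColor(c['pixels'],cv2.COLOR_BGR2GRAY)
for u in (212,220,255,270,300,315,350,365): print(u,g[20:56,u])
for v in (30,34,38,42): print(v, ray(c,[[285,v]],.0418,True)[0,0].round(4), ray(c,[[215,v]],.018,True)[0,:2].round(4), ray(c,[[355,v]],.018,True)[0,:2].round(4))
```

```text
212 [152 152 152 152 154 153 153 153 154 152 133  84  44  46  61 106 143 153
 152 156 153 153 155 156 155 158 155 156 157 156 154 156 156 155 156 154]
220 [162 163 162 163 163 163 163 162 162 148  93  48  47  52  94 141 152 155
 155 153 155 156 155 157 157 157 156 156 157 159 158 157 156 158 158 159]
255 [205 205 203 205 203 204 203 202 203 202 188 122  66  50  67 120 181 201
 202 202 209 211 214 214 214 214 213 212 213 215 214 215 214 214 215 213]
270 [204 203 205 202 201 200 200 202 201 197 174 109  62  59  80 133 183 185
 191 205 212 214 213 214 214 214 215 214 213 213 213 212 214 213 214 214]
300 [203 202 201 201 200 202 200 200 200 195 170 111  69  66  83 140 192 201
 202 209 216 214 214 214 215 216 214 213 216 215 215 215 215 216 215 214]
315 [201 200 200 199 200 200 201 199 198 198 182 121  70  66  77 127 186 198
 198 204 211 210 210 210 211 210 210 211 209 211 209 210 210 208 209 210]
350 [152 153 153 150 154 153 151 153 146 122  81  64  63  82 121 145 153 155
 154 154 154 154 154 153 156 153 156 155 155 155 156 156 153 155 155 155]
365 [158 157 157 160 160 160 160 158 158 155 129  87  66  66  85 114 145 152
 152 154 151 152 153 154 152 151 154 154 153 154 155 154 152 156 153 156]
30 0.6593 [ 0.6687 -0.0965] [ 0.6669 -0.1695]
34 0.6574 [ 0.6665 -0.0965] [ 0.6646 -0.1694]
38 0.6554 [ 0.6642 -0.0965] [ 0.6623 -0.1693]
42 0.6535 [ 0.6619 -0.0965] [ 0.6601 -0.1692]
```

```bash
cat >> h.py <<'E'
def edge(c,cols,v0,v1,kind):  # subpixel row: 'line' dark centroid, 'step' max gradient
    g=cv2.GaussianBlur(cv2.cvtColor(c['pixels'],cv2.COLOR_BGR2GRAY),(3,1),0).astype(float);out=[]
    for u in cols:
        w=g[v0:v1,u];v=np.arange(v0,v1)
        if kind=='line': w=np.clip(np.median(w)-15-w,0,None)
        else: w=np.clip(np.diff(w),3,None)-3;v=v[:-1]+.5
        if w.sum()>0: out.append((u,(w*v).sum()/w.sum()))
    return np.array(out)
E
python3 -m pendant '[[[0,0,1.8],0],[[0,-6,0],0],[[0,-5,0],0],[[0,0,0],0],[[0,0,0],0]]';python3 - <<'E'
from h import *
plan(556.6,-131.1,45,-91.2)
c=camera('wrist');g=cv2.cvtColor(c['pixels'],cv2.COLOR_BGR2GRAY)
for u in (215,255,270,300,315,355): print(u,g[30:70,u])
for v in (40,44,48,52,56): print(v, ray(c,[[285,v]],.040,True)[0,0].round(4), ray(c,[[215,v]],.018,True)[0,:2].round(4), ray(c,[[355,v]],.018,True)[0,:2].round(4))
cv2.imwrite('pics/w6.png',c['pixels'])
E
```

```text
time: 13.78
position: [0.5586, -0.132, 0.0452]
tool_rot: [-0.699, 0.715, -0.0, 0.0]
ft_force: [0.7, -0.4, -1.1]
grip_width: 0.0435
t 13.78 pos [ 558.6 -132.    45.2] psi -91.27 tilt [ 0. -0. -1.] w 43.5 F [ 0.7 -0.4 -1.1]
shift [-0.8  2.   0.2] turn -0.07
215 [159 162 156 159 161 162 162 162 160 159 161 161 160 163 160 161 163 164
 161 163 162 147  96  59  53  56  89 130 148 153 152 153 155 153 153 154
 154 153 154 155]
255 [211 212 208 209 209 207 204 197 186 197 209 212 214 213 215 213 216 214
 213 214 212 214 213 214 214 216 213 213 215 215 215 213 214 215 215 215
 215 214 213 214]
270 [209 211 208 211 207 206 204 190 193 204 212 212 213 213 213 213 213 216
 213 212 213 214 214 213 213 214 216 213 213 213 212 212 213 211 213 215
 214 214 214 213]
300 [210 209 209 207 207 204 204 203 203 209 215 216 217 216 217 215 214 216
 215 213 216 217 215 214 215 216 217 216 215 217 216 216 214 216 215 216
 214 215 215 217]
315 [209 210 208 207 207 205 199 186 195 205 212 212 210 211 210 209 211 211
 213 210 212 211 211 211 211 209 210 210 211 210 210 211 210 211 211 211
 210 210 212 208]
355 [149 151 151 149 153 152 153 153 154 152 153 152 153 151 153 153 151 151
 152 152 146 127  88  71  69  90 135 151 153 156 155 157 154 155 155 156
 154 157 154 153]
40 0.667 [ 0.6751 -0.0975] [ 0.6732 -0.1697]
44 0.6651 [ 0.6729 -0.0975] [ 0.671  -0.1696]
48 0.6632 [ 0.6706 -0.0975] [ 0.6688 -0.1696]
52 0.6613 [ 0.6684 -0.0974] [ 0.6666 -0.1695]
56 0.6594 [ 0.6662 -0.0974] [ 0.6644 -0.1694]
```

Rail 1's end is about 0.4–1 mm past the line. I'll back off 0.7 mm, release and re-measure.

```bash
python3 -m pendant '[[[0,0.7,0],0],[[0,0,0],0],[[0,0,0],0]]' && python3 -m pendant '[[[0,0,0],0],[[0,0,0],0],[[0,0,0],0],[[0,0,0],0]]' 58;python3 - <<'E'
from h import *
plan(556.6,-131.1,45,-91.2)
c=camera('wrist')
L=edge(c,[208,212,216,220,352,356,360],44,66,'line');E=edge(c,[255,270,300,315],32,46,'step')
print(L.tolist(),E.tolist());P=ray(c,L,.018,True);f=np.polyfit(P[:,1],P[:,0],1);Q=ray(c,E,.040,True)
print('err mm',(Q[:,0]-np.polyval(f,Q[:,1]))*1000, 'rail y',Q[:,1].mean())
E
python3 -m pendant '[[[0,0,-20],0],[[0,0,-50],0],[[0,0,-20],0],[[0,0,0],0]]'; python3 -c "
from h import *
plan(371.5,-296.5,140,-86.4)"
```

```text
time: 14.2
position: [0.5575, -0.1319, 0.0452]
tool_rot: [-0.699, 0.715, 0.0, -0.0]
ft_force: [-0.5, 0.2, -1.0]
grip_width: 0.0435
time: 14.7
position: [0.5578, -0.132, 0.0453]
tool_rot: [-0.699, 0.715, -0.0, 0.0]
ft_force: [-0.2, -0.1, -0.9]
grip_width: 0.0576
t 14.7 pos [ 557.8 -132.    45.3] psi -91.28 tilt [ 0. -0. -1.] w 57.6 F [-0.2 -0.1 -0.9]
shift [-0.8  1.2  0.3] turn -0.08
[[208.0, 53.04668674698795], [212.0, 52.787114845938376], [216.0, 52.542028985507244], [220.0, 52.2], [352.0, 51.88126159554731], [356.0, 52.11387900355872], [360.0, 52.4]] [[255.0, 39.92857142857143], [270.0, 39.26923076923077], [300.0, 38.73076923076923], [315.0, 38.96153846153846]]
err mm [-0.06471015  0.06079527  0.26576678  0.2931037 ] rail y -0.1337050856496686
time: 15.25
position: [0.5588, -0.1324, 0.137]
tool_rot: [-0.699, 0.715, -0.002, 0.001]
ft_force: [0.2, -0.6, -0.5]
grip_width: 0.0578
t 15.25 pos [ 558.8 -132.4  137. ] psi -91.27 tilt [ 0.002 -0.004 -1.   ] w 57.8 F [ 0.2 -0.6 -0.5]
shift [168.2 183.6  -3.5] turn -4.87
```

Rail 1 sits at +0.15 mm. Now rail 2.

```bash
python3 -m pendant '[[[0,45,0],0],[[42,46,0],0],[[42,46,0],0],[[42,46,0],0],[[42,0,-2],0],[[0,0,0],-4.9],[[0,0,0],0]]' 75
python3 - <<'E'
from h import *
plan(373,-294,140,-86.4)
c=camera('wrist');cv2.imwrite('pics/w7.png',c['pixels']);railtop(c,(418,-292))
E
```

```text
time: 16.12
position: [0.3701, -0.2956, 0.1361]
tool_rot: [0.728, -0.685, -0.001, -0.0]
ft_force: [-0.4, 0.4, -0.8]
grip_width: 0.0747
t 16.12 pos [ 370.1 -295.6  136.1] psi -86.5 tilt [-0.002  0.002 -1.   ] w 74.7 F [-0.4  0.4 -0.8]
shift [-1.4 -3.  -3.9] turn -0.1
(261, 70, 58, 164) [ 417.5 -294.1  128.1   43.1    3.4]
```

```bash
python3 -m pendant '[[[1.3,-2.4,30],0],[[0,0,36],0],[[0,0,24],0],[[0,0,14],0],[[0,0,0],0]]' && python3 -m pendant '[[[0,0,0],0],[[0,0,0],0],[[0,0,0],0],[[0,0,0],0],[[0,0,0],0],[[0,0,0],0]]' 0 45 && python3 -m pendant '[[[0,0,-25],0],[[0,0,-45],0],[[0,0,0],0]]'; python3 -c "
from h import *
plan(463.2,-53.5,100,-91.2)"
```

```text
time: 16.8
position: [0.3732, -0.296, 0.0324]
tool_rot: [0.729, -0.684, -0.001, -0.0]
ft_force: [-1.2, 0.5, -0.0]
grip_width: 0.0751
time: 17.55
position: [0.3736, -0.2972, 0.0337]
tool_rot: [0.729, -0.684, 0.0, 0.0]
ft_force: [-0.3, 0.6, 6.0]
grip_width: 0.0437
time: 17.92
position: [0.3747, -0.2984, 0.1054]
tool_rot: [0.729, -0.684, 0.003, 0.0]
ft_force: [0.3, -1.0, -1.6]
grip_width: 0.0436
t 17.93 pos [ 374.7 -298.4  105.4] psi -86.37 tilt [ 0.005 -0.003 -1.   ] w 43.6 F [ 0.3 -1.  -1.6]
shift [-238.8 -103.9    4.6] turn 4.83
```

```bash
python3 -m pendant '[[[-48,-21,0],0],[[-48,-21,0],0],[[-48,-21,0],0],[[-48,-21,0],0],[[-47,-20,0],0],[[0,0,20],4.8],[[0,0,24],0],[[0,0,0],0]]'
cat >> h.py <<'E'
def jig(P,C=(584,-17.2)):
    d=P[:,:2]*1000-C;a=np.radians(1.2);return np.c_[d[:,0]*np.cos(a)-d[:,1]*np.sin(a),d[:,0]*np.sin(a)+d[:,1]*np.cos(a)].round(1)
E
python3 - <<'E'
from h import *
plan(463.2,-52.7,46,-91.2)
c=camera('wrist');cv2.imwrite('pics/w8.png',c['pixels'])
g=cv2.cvtColor(c['pixels'],cv2.COLOR_BGR2GRAY).astype(int)
for v in (60,100,180):
    d=np.diff(g[v,190:390]);k=np.where(abs(d)>14)[0]+190
    print(v,k)
    print(ray(c,[[u,v] for u in k],.0555,True)[:,1].round(4)); print(ray(c,[[u,v] for u in k],.018,True)[:,1].round(4))
E
```

```text
time: 18.92
position: [0.4603, -0.051, 0.0571]
tool_rot: [-0.7, 0.714, 0.003, -0.001]
ft_force: [-1.1, -0.0, -1.2]
grip_width: 0.0438
t 18.93 pos [460.3 -51.   57.1] psi -91.15 tilt [-0.002  0.006 -1.   ] w 43.8 F [-1.1 -0.  -1.2]
shift [ 1.6 -3.  11.1] turn 0.05
60 [198 238 333 334 335 345 378 379 386 387 388]
[-0.0142 -0.0321 -0.0729 -0.0734 -0.0738 -0.0782 -0.093  -0.0935 -0.0968
 -0.0972 -0.0977]
[-0.0039 -0.0265 -0.0782 -0.0788 -0.0793 -0.0849 -0.1036 -0.1042 -0.1083
 -0.1089 -0.1095]
100 [198 199 238 277 278 279 293 294 295 333 334 335 346 379 380 386 387 388]
[-0.0138 -0.0143 -0.0317 -0.0485 -0.049  -0.0494 -0.0554 -0.0558 -0.0562
 -0.0726 -0.073  -0.0735 -0.0783 -0.0931 -0.0936 -0.0964 -0.0969 -0.0973]
[-0.0034 -0.004  -0.026  -0.0473 -0.0479 -0.0484 -0.056  -0.0565 -0.0571
 -0.0777 -0.0783 -0.0789 -0.085  -0.1038 -0.1043 -0.1079 -0.1085 -0.1091]
180 [201 239 332 333 334 345 378]
[-0.0133 -0.0308 -0.072  -0.0725 -0.0729 -0.0779 -0.0932]
[-0.0027 -0.0248 -0.077  -0.0776 -0.0782 -0.0845 -0.1038]
```

View pics/w8.png

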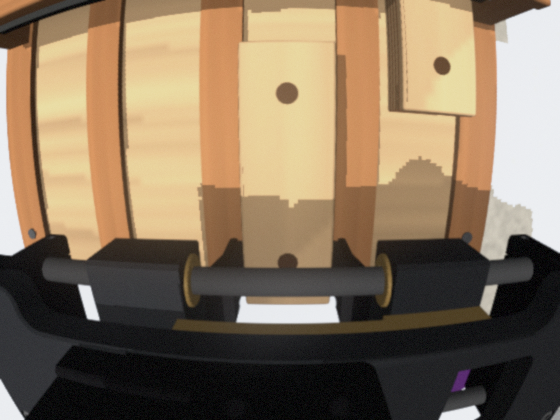

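```bash
python3 -m pendant '[[[1.5,0,5],0],[[0,0,5.5],0],[[0,0,0],0],[[0,-20,0],0],[[0,-30,0],0],[[0,-25,0],0],[[0,-15,0],0],[[0,-4,1],0]]' &&  python3 -m pendant '[[[0,0,0],0],[[0,0,0],0]]';cat >> h.py <<'E'
def end(c,lc,ec,show=True):
    g=cv2.cvtColor(c['pixels'],cv2.COLOR_BGR2GRAY)
    L=edge(c,lc,25,66,'line')
    if show: 
        for u in ec: print(u,g[28:60,u])
    print('L',L.round(1).tolist())
    P=ray(c,L,.018,True);f=np.polyfit(P[:,1],P[:,0],1);print('line yaw',-np.degrees(np.arctan(f[0])),'x',np.polyval(f,P[:,1].mean()))
    for u in ec: print(u,[(v,((lambda q:(q[0]-np.polyval(f,q[1]))*1000)(ray(c,[[u,v]],.040,True)[0])).round(2)) for v in range(34,56,3)])
E
python3 - <<'E'
from h import *
plan(556.6,-54.1,45,-91.2)
c=camera('wrist');cv2.imwrite('pics/w9.png',c['pixels']);end(c,[212,216,220,352,356,360],[255,270,300,315])
E
```

```text
time: 19.98
position: [0.5572, -0.0555, 0.0481]
tool_rot: [-0.7, 0.714, -0.001, 0.0]
ft_force: [0.3, -0.0, -1.4]
grip_width: 0.0436
time: 20.23
position: [0.5549, -0.0551, 0.0476]
tool_rot: [-0.7, 0.714, 0.001, -0.0]
ft_force: [1.0, 1.1, -0.1]
grip_width: 0.0436
t 20.23 pos [554.9 -55.1  47.6] psi -91.18 tilt [-0.     0.002 -1.   ] w 43.6 F [ 1.   1.1 -0.1]
shift [-1.  -1.7  2.6] turn 0.02
255 [209 207 207 207 207 209 207 207 206 206 206 203 196 190 201 212 213 214
 213 214 213 213 215 212 213 215 213 214 215 213 213 213]
270 [209 207 207 205 207 206 206 207 206 204 205 202 192 199 206 213 214 216
 214 212 213 215 213 213 214 214 213 214 215 213 212 213]
300 [206 209 208 205 206 206 204 207 205 206 202 203 199 202 211 215 214 215
 215 216 214 216 216 218 215 216 216 215 215 216 217 214]
315 [207 207 206 206 205 205 204 205 206 205 205 202 199 200 204 209 211 212
 211 210 211 212 211 211 211 211 212 210 213 209 211 208]
L [[212.0, 45.5], [216.0, 45.2], [220.0, 45.0], [352.0, 44.7], [356.0, 45.1], [360.0, 45.2]]
line yaw -1.216164017818356 x 0.6681729363612449
255 [(34, np.float64(-1.09)), (37, np.float64(-2.57)), (40, np.float64(-4.03)), (43, np.float64(-5.49)), (46, np.float64(-6.94)), (49, np.float64(-8.38)), (52, np.float64(-9.82)), (55, np.float64(-11.25))]
270 [(34, np.float64(-1.29)), (37, np.float64(-2.75)), (40, np.float64(-4.21)), (43, np.float64(-5.67)), (46, np.float64(-7.11)), (49, np.float64(-8.55)), (52, np.float64(-9.99)), (55, np.float64(-11.41))]
300 [(34, np.float64(-1.33)), (37, np.float64(-2.79)), (40, np.float64(-4.25)), (43, np.float64(-5.7)), (46, np.float64(-7.15)), (49, np.float64(-8.59)), (52, np.float64(-10.02)), (55, np.float64(-11.45))]
315 [(34, np.float64(-1.17)), (37, np.float64(-2.64)), (40, np.float64(-4.11)), (43, np.float64(-5.56)), (46, np.float64(-7.01)), (49, np.float64(-8.45)), (52, np.float64(-9.89)), (55, np.float64(-11.32))]
```

```bash
python3 -m pendant '[[[0,-2.5,1.9],0],[[0,-2.5,0],0],[[0,0,0],0],[[0,0,0],0]]';python3 - <<'E'
from h import *
plan(556.6,-54.1,45,-91.2)
c=camera('wrist');end(c,[212,216,220,352,356,360],[255,270,300,315])
E
```

```text
time: 20.78
position: [0.5614, -0.0555, 0.0459]
tool_rot: [-0.7, 0.714, -0.0, 0.0]
ft_force: [0.3, 0.0, -0.2]
grip_width: 0.0438
t 20.77 pos [561.4 -55.5  45.9] psi -91.18 tilt [ 0.    -0.001 -1.   ] w 43.8 F [ 0.3  0.  -0.2]
shift [-1.3  4.8  0.9] turn 0.02
255 [216 216 217 214 214 216 212 212 211 210 208 205 201 195 202 214 213 215
 213 215 214 213 214 215 213 213 214 213 214 212 214 213]
270 [217 214 215 214 214 215 213 212 211 209 206 204 196 197 209 216 214 214
 215 215 214 215 213 214 213 215 213 213 213 214 211 213]
300 [213 212 214 214 213 213 213 210 209 209 207 205 199 206 213 214 216 216
 216 217 217 216 214 217 216 216 215 216 217 216 214 216]
315 [213 215 215 212 213 212 211 211 210 209 208 205 200 201 206 210 212 214
 210 209 211 211 212 210 212 211 211 210 211 210 210 211]
L [[212.0, 56.7], [216.0, 56.4], [220.0, 56.2], [352.0, 55.9], [356.0, 56.1], [360.0, 56.4]]
line yaw -1.1837893293544985 x 0.6681231283238656
255 [(34, np.float64(4.99)), (37, np.float64(3.53)), (40, np.float64(2.08)), (43, np.float64(0.64)), (46, np.float64(-0.79)), (49, np.float64(-2.22)), (52, np.float64(-3.65)), (55, np.float64(-5.06))]
270 [(34, np.float64(4.8)), (37, np.float64(3.34)), (40, np.float64(1.9)), (43, np.float64(0.46)), (46, np.float64(-0.97)), (49, np.float64(-2.4)), (52, np.float64(-3.82)), (55, np.float64(-5.23))]
300 [(34, np.float64(4.75)), (37, np.float64(3.3)), (40, np.float64(1.86)), (43, np.float64(0.42)), (46, np.float64(-1.01)), (49, np.float64(-2.44)), (52, np.float64(-3.85)), (55, np.float64(-5.27))]
315 [(34, np.float64(4.9)), (37, np.float64(3.45)), (40, np.float64(2.0)), (43, np.float64(0.56)), (46, np.float64(-0.87)), (49, np.float64(-2.3)), (52, np.float64(-3.72)), (55, np.float64(-5.14))]
```

```bash
python3 -m pendant '[[[0,0.9,0],0],[[0,0,0],0],[[0,0,0],0]]' && python3 -m pendant '[[[0,0,0],0],[[0,0,0],0],[[0,0,0],0],[[0,0,0],0]]' 58;python3 - <<'E'
from h import *
plan(556.6,-54.1,45,-91.2)
c=camera('wrist');end(c,[212,216,220,352,356,360],[255,270,300,315]);cv2.imwrite('pics/w10.png',c['pixels'])
E
```

```text
time: 21.2
position: [0.5601, -0.0554, 0.0458]
tool_rot: [-0.7, 0.714, 0.0, -0.0]
ft_force: [0.3, -0.8, -0.1]
grip_width: 0.0435
time: 21.7
position: [0.5603, -0.0554, 0.0459]
tool_rot: [-0.7, 0.714, -0.0, 0.0]
ft_force: [0.6, -0.0, 0.3]
grip_width: 0.0573
t 21.7 pos [560.3 -55.4  45.9] psi -91.18 tilt [ 0. -0. -1.] w 57.3 F [ 0.6 -0.   0.3]
shift [-1.2  3.7  0.9] turn 0.02
255 [214 213 213 215 214 213 210 211 210 210 207 207 207 202 201 208 214 214
 213 214 215 214 213 215 215 212 213 213 214 214 215 215]
270 [216 216 214 214 212 210 211 210 208 208 206 206 206 201 206 212 213 214
 212 213 214 213 214 214 215 214 214 214 214 213 214 213]
300 [217 214 214 214 212 209 209 207 207 208 206 202 189 193 206 214 216 215
 216 214 216 216 214 215 215 216 216 217 216 216 215 217]
315 [213 214 213 210 210 209 209 208 207 206 205 203 195 190 198 208 211 209
 211 212 212 211 212 210 212 213 210 211 211 210 212 210]
L [[212.0, 54.6], [216.0, 54.4], [220.0, 54.1], [352.0, 53.9], [356.0, 54.1], [360.0, 54.4]]
line yaw -1.1991413795522523 x 0.6681314794073222
255 [(34, np.float64(3.89)), (37, np.float64(2.43)), (40, np.float64(0.98)), (43, np.float64(-0.46)), (46, np.float64(-1.9)), (49, np.float64(-3.32)), (52, np.float64(-4.75)), (55, np.float64(-6.16))]
270 [(34, np.float64(3.7)), (37, np.float64(2.24)), (40, np.float64(0.8)), (43, np.float64(-0.64)), (46, np.float64(-2.07)), (49, np.float64(-3.5)), (52, np.float64(-4.92)), (55, np.float64(-6.33))]
300 [(34, np.float64(3.66)), (37, np.float64(2.21)), (40, np.float64(0.76)), (43, np.float64(-0.68)), (46, np.float64(-2.11)), (49, np.float64(-3.53)), (52, np.float64(-4.95)), (55, np.float64(-6.36))]
315 [(34, np.float64(3.81)), (37, np.float64(2.35)), (40, np.float64(0.91)), (43, np.float64(-0.54)), (46, np.float64(-1.97)), (49, np.float64(-3.4)), (52, np.float64(-4.82)), (55, np.float64(-6.23))]
```

Rail 2 is on the line to within 0.3 mm. Now the left rail.

```bash
python3 -m pendant '[[[0,0,-20],0],[[0,0,-50],0],[[0,0,-30],0],[[-45,0,0],0],[[-60,0,0],0],[[-60,0,0],0],[[-60,0,0],0],[[-60,0,0],0]]' 75 && python3 -m pendant '[[[-60,0,0],0],[[-35,-6,0],0],[[0,0,0],8.1],[[0,0,0],0],[[0,0,0],0]]'
python3 - <<'E'
from h import *
plan(559.5,325,145,-99.3)
c=camera('wrist');railtop(c,(604,317))
E
```

```text
time: 22.75
position: [0.5659, 0.2314, 0.1459]
tool_rot: [-0.7, 0.714, -0.0, 0.0]
ft_force: [0.2, 0.0, 0.2]
grip_width: 0.0751
time: 23.38
position: [0.5738, 0.3239, 0.1457]
tool_rot: [-0.648, 0.762, 0.0, -0.0]
ft_force: [0.2, -0.2, -0.5]
grip_width: 0.0748
t 23.38 pos [573.8 323.9 145.7] psi -99.2 tilt [ 0.     0.001 -1.   ] w 74.8 F [ 0.2 -0.2 -0.5]
shift [ 1.2 14.3  0.7] turn 0.1
(266, 94, 55, 155) [603.  314.3 127.6  42.8  -9.3]
```

```bash
python3 -m pendant '[[[4.7,14.6,20],0],[[0,0,43],0],[[0,0,30],0],[[0,0,20],0],[[0,0,0],0]]' && python3 -m pendant '[[[0,0,0],0],[[0,0,0],0],[[0,0,0],0],[[0,0,0],0],[[0,0,0],0],[[0,0,0],0]]' 0 45 && python3 -m pendant '[[[0,0,-25],0],[[0,0,-45],0],[[0,50,0],0],[[0,45,0],0],[[0,0,0],-8.1],[[0,0,0],0]]'; python3 -c "
from h import *
plan(466.4,99.3,100,-91.2)"
```

```text
time: 24.05
position: [0.5581, 0.3213, 0.0315]
tool_rot: [-0.648, 0.762, 0.001, -0.001]
ft_force: [0.5, 1.0, 0.6]
grip_width: 0.0751
time: 24.8
position: [0.5591, 0.3222, 0.0335]
tool_rot: [-0.648, 0.762, -0.0, 0.0]
ft_force: [-1.3, 0.7, 5.0]
grip_width: 0.044
time: 25.55
position: [0.4645, 0.3376, 0.1025]
tool_rot: [-0.7, 0.715, 0.0, -0.0]
ft_force: [0.5, -0.4, -1.5]
grip_width: 0.0433
t 25.55 pos [464.5 337.6 102.5] psi -91.22 tilt [ 0.     0.001 -1.   ] w 43.3 F [ 0.5 -0.4 -1.5]
shift [238.2  -7.    2.6] turn -0.02
```

```bash
python3 -m pendant '[[[48,-2,0],0],[[48,-2,0],0],[[48,-2,0],0],[[48,-1,0],0],[[46,0,0],0],[[0,0,20],0],[[0,0,24],0],[[0,0,0],0]]';python3 - <<'E'
from h import *
plan(466.4,99.3,46,-91.2)
c=camera('wrist');cv2.imwrite('pics/w11.png',c['pixels'])
g=cv2.cvtColor(c['pixels'],cv2.COLOR_BGR2GRAY).astype(int)
for v in (60,180):
    d=np.diff(g[v,180:400]);k=np.where(abs(d)>12)[0]+180
    print(v,k)
    print(ray(c,[[u,v] for u in k],.0555,True)[:,1].round(4)); print(ray(c,[[u,v] for u in k],.018,True)[:,1].round(4))
E
```

```text
time: 26.55
position: [0.4668, 0.0987, 0.0575]
tool_rot: [-0.699, 0.715, 0.001, -0.001]
ft_force: [-0.7, 0.8, -1.7]
grip_width: 0.0435
t 26.55 pos [466.8  98.7  57.5] psi -91.35 tilt [ 0.     0.003 -1.   ] w 43.5 F [-0.7  0.8 -1.7]
shift [-0.6  0.4 11.5] turn -0.15
60 [187 188 236 238 239 241 242 243 244 334 335 336 348 374 375]
[0.1404 0.1399 0.1182 0.1173 0.1169 0.116  0.1156 0.1151 0.1147 0.0759
 0.0754 0.075  0.0697 0.0579 0.0575]
[0.152  0.1514 0.1239 0.1228 0.1223 0.1211 0.1206 0.12   0.1195 0.0704
 0.0698 0.0693 0.0626 0.0477 0.0471]
180 [190 191 237 238 239 240 241 332 333 334 335 346 371 372]
[0.1416 0.1412 0.1197 0.1193 0.1188 0.1184 0.1179 0.0774 0.077  0.0765
 0.0761 0.0711 0.0595 0.059 ]
[0.1535 0.1529 0.1258 0.1253 0.1247 0.1241 0.1236 0.0724 0.0718 0.0712
 0.0707 0.0643 0.0497 0.0491]
```

View pics/w11.png

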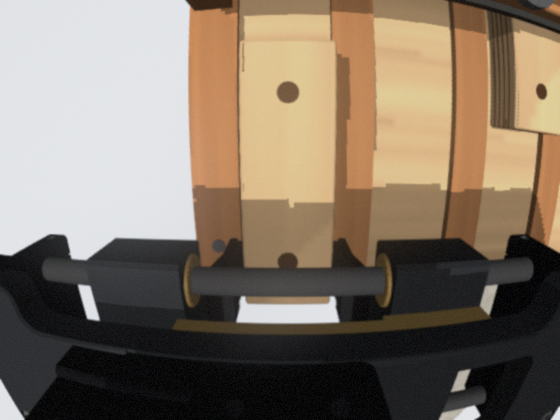

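```bash
python3 -m pendant '[[[-0.8,0,5],0],[[0,0,5.5],0],[[0,0,0],0],[[0,-20,0],0],[[0,-30,0],0],[[0,-25,0],0],[[0,-12,0],0],[[0,-3,1.2],0]]' &&  python3 -m pendant '[[[0,0,0],0],[[0,0,0],0]]'
python3 - <<'E'
from h import *
plan(556.6,97.5,45,-91.2)
c=camera('wrist');cv2.imwrite('pics/w12.png',c['pixels']);end(c,[212,216,220,352,356,360],[255,270,300,315])
E
```

```text
time: 27.6
position: [0.5573, 0.0983, 0.0472]
tool_rot: [-0.7, 0.714, 0.0, -0.0]
ft_force: [-0.7, -0.5, -1.3]
grip_width: 0.0436
time: 27.85
position: [0.5558, 0.0984, 0.047]
tool_rot: [-0.7, 0.714, 0.001, -0.001]
ft_force: [-0.4, 0.4, -1.8]
grip_width: 0.0433
t 27.85 pos [555.8  98.4  47. ] psi -91.17 tilt [ 0.     0.002 -1.   ] w 43.3 F [-0.4  0.4 -1.8]
shift [ 0.9 -0.8  2. ] turn 0.03
255 [206 206 208 208 206 208 205 207 206 205 201 188 194 201 208 210 211 211
 211 208 210 211 211 211 210 212 211 211 209 208 210 210]
270 [207 206 206 207 206 208 207 207 204 201 198 186 197 204 209 210 210 207
 211 209 208 208 208 210 212 212 211 210 209 211 210 208]
300 [205 206 206 207 204 206 205 205 204 205 197 191 199 208 211 214 212 213
 213 212 211 212 213 212 212 211 212 211 213 213 211 212]
315 [205 206 207 206 205 204 204 206 203 205 198 182 191 200 207 209 206 207
 209 207 207 207 208 209 209 207 207 209 207 208 208 207]
L [[212.0, 41.2], [216.0, 40.9], [220.0, 40.6], [352.0, 40.6], [356.0, 40.8], [360.0, 41.0]]
line yaw -1.2491153198075258 x 0.6712628913125125
255 [(34, np.float64(-3.52)), (37, np.float64(-4.98)), (40, np.float64(-6.44)), (43, np.float64(-7.89)), (46, np.float64(-9.33)), (49, np.float64(-10.77)), (52, np.float64(-12.2)), (55, np.float64(-13.62))]
270 [(34, np.float64(-3.7)), (37, np.float64(-5.16)), (40, np.float64(-6.62)), (43, np.float64(-8.06)), (46, np.float64(-9.5)), (49, np.float64(-10.93)), (52, np.float64(-12.36)), (55, np.float64(-13.78))]
300 [(34, np.float64(-3.73)), (37, np.float64(-5.19)), (40, np.float64(-6.64)), (43, np.float64(-8.09)), (46, np.float64(-9.52)), (49, np.float64(-10.96)), (52, np.float64(-12.38)), (55, np.float64(-13.8))]
315 [(34, np.float64(-3.57)), (37, np.float64(-5.03)), (40, np.float64(-6.49)), (43, np.float64(-7.94)), (46, np.float64(-9.38)), (49, np.float64(-10.81)), (52, np.float64(-12.24)), (55, np.float64(-13.66))]
```

```bash
python3 -m pendant '[[[0,-3,1.4],0],[[0,-2.8,0],0],[[0,0,0],0],[[0,0,0],0]]';python3 - <<'E'
from h import *
plan(556.6,97.5,45,-91.2)
c=camera('wrist');end(c,[212,216,220,352,356,360],[255,270,300,315])
E
```

```text
time: 28.4
position: [0.5631, 0.0982, 0.0458]
tool_rot: [-0.7, 0.714, -0.0, 0.0]
ft_force: [0.4, -0.9, -1.3]
grip_width: 0.0437
t 28.4 pos [563.1  98.2  45.8] psi -91.17 tilt [-0. -0. -1.] w 43.7 F [ 0.4 -0.9 -1.3]
shift [0.8 6.4 0.8] turn 0.03
255 [207 209 209 207 207 209 207 205 207 207 204 203 197 201 206 208 209 208
 208 207 209 210 206 208 208 207 207 208 208 208 208 208]
270 [209 211 209 207 208 208 206 208 207 205 204 200 197 205 207 207 208 206
 208 209 208 207 206 206 207 208 208 207 207 207 209 208]
300 [209 209 208 209 206 206 206 206 204 205 203 201 199 206 211 211 211 211
 210 212 211 210 211 209 212 211 212 211 210 211 210 211]
315 [209 211 207 209 207 208 205 205 205 204 204 201 196 199 203 206 206 205
 205 207 206 205 204 206 205 205 206 206 206 207 206 205]
L [[212.0, 53.9], [216.0, 53.6], [220.0, 53.3], [352.0, 53.1], [356.0, 53.4], [360.0, 53.6]]
line yaw -1.1982907066720745 x 0.6713013733372757
255 [(34, np.float64(3.45)), (37, np.float64(2.0)), (40, np.float64(0.55)), (43, np.float64(-0.89)), (46, np.float64(-2.33)), (49, np.float64(-3.75)), (52, np.float64(-5.17)), (55, np.float64(-6.59))]
270 [(34, np.float64(3.26)), (37, np.float64(1.81)), (40, np.float64(0.36)), (43, np.float64(-1.07)), (46, np.float64(-2.5)), (49, np.float64(-3.93)), (52, np.float64(-5.34)), (55, np.float64(-6.76))]
300 [(34, np.float64(3.22)), (37, np.float64(1.77)), (40, np.float64(0.33)), (43, np.float64(-1.11)), (46, np.float64(-2.54)), (49, np.float64(-3.96)), (52, np.float64(-5.38)), (55, np.float64(-6.79))]
315 [(34, np.float64(3.37)), (37, np.float64(1.92)), (40, np.float64(0.47)), (43, np.float64(-0.97)), (46, np.float64(-2.4)), (49, np.float64(-3.83)), (52, np.float64(-5.25)), (55, np.float64(-6.66))]
```

All three are within about 0.3 mm. Release, rise, and check everything before clamping.

```bash
python3 -m pendant '[[[0,0,0],0],[[0,0,0],0],[[0,0,0],0],[[0,0,0],0]]' 58;python3 -c "
from h import *
c=camera('wrist');end(c,[212,216,220,352,356,360],[270,300])"
python3 -m pendant '[[[0,0,-20],0],[[0,0,-50],0],[[0,0,-50],0],[[0,0,0],0],[[40,0,0],0],[[45,0,0],0],[[0,0,0],0],[[0,0,0],0]]'
python3 - <<'E'
from h import *
plan(614.5,-16,165,-1.2)
c=camera('wrist');cv2.imwrite('pics/w13.png',c['pixels'])
E
```

```text
time: 28.95
position: [0.5631, 0.0981, 0.0458]
tool_rot: [-0.7, 0.714, -0.0, 0.0]
ft_force: [0.1, 0.3, 0.2]
grip_width: 0.0577
270 [208 207 207 205 207 206 204 203 205 203 201 193 190 195 204 205 205 204
 205 205 205 203 204 206 204 205 205 204 205 206 203 205]
300 [206 206 207 206 204 203 203 201 203 202 198 192 191 199 207 207 208 207
 207 207 209 206 210 208 208 208 209 208 208 207 208 208]
L [[212.0, 53.9], [216.0, 53.6], [220.0, 53.3], [352.0, 53.1], [356.0, 53.4], [360.0, 53.6]]
line yaw -1.193008801352997 x 0.6713164417452034
270 [(34, np.float64(3.27)), (37, np.float64(1.81)), (40, np.float64(0.37)), (43, np.float64(-1.07)), (46, np.float64(-2.5)), (49, np.float64(-3.92)), (52, np.float64(-5.34)), (55, np.float64(-6.75))]
300 [(34, np.float64(3.23)), (37, np.float64(1.77)), (40, np.float64(0.33)), (43, np.float64(-1.11)), (46, np.float64(-2.54)), (49, np.float64(-3.96)), (52, np.float64(-5.38)), (55, np.float64(-6.79))]
time: 30.0
position: [0.5605, 0.0134, 0.1649]
tool_rot: [-0.7, 0.715, 0.001, -0.0]
ft_force: [-0.5, -0.1, 0.1]
grip_width: 0.0581
t 30.0 pos [560.5  13.4 164.9] psi -91.22 tilt [-0.001  0.002 -1.   ] w 58.1 F [-0.5 -0.1  0.1]
shift [ 28.3 -54.6  -0.2] turn -90.02
```

View pics/w13.png

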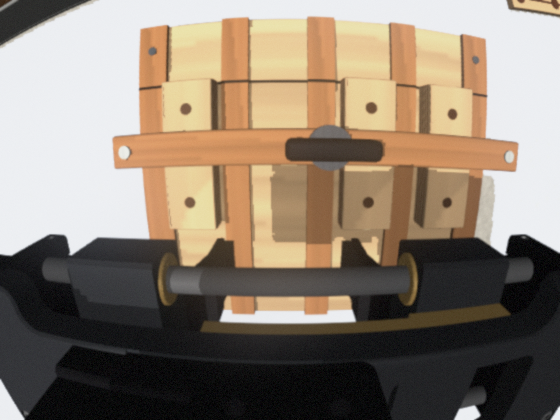

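Three rails stand in slots 1, 3 and 4, with their ends at the line: (188,79), (369,78), (445,86). The knob bar lies across the slots at (332,149). Now the knob.

```bash
python3 -m pendant '[[[14,-27,0],0],[[14.3,-27.6,0],0],[[0,0,0],-10],[[0,0,0],-10],[[0,0,0],-10],[[0,0,0],-10],[[0,0,0],-10],[[0,0,0],-10]]' && python3 -m pendant '[[[0,0,0],-10],[[0,0,0],-10],[[0,0,0],-10],[[0,0,0],0],[[0,0,0],0]]'
python3 - <<'E'
from h import *
plan(614.5,-16,106,-1.2)
E
```

```text
time: 31.05
position: [0.615, -0.0145, 0.1653]
tool_rot: [0.964, -0.265, -0.001, -0.0]
ft_force: [-0.3, 0.0, 0.5]
grip_width: 0.058
time: 31.68
position: [0.6151, -0.0154, 0.1655]
tool_rot: [1.0, -0.011, -0.0, -0.0]
ft_force: [0.4, -0.2, -0.4]
grip_width: 0.0579
t 31.68 pos [615.1 -15.4 165.5] psi -1.25 tilt [-0. -0. -1.] w 57.9 F [ 0.4 -0.2 -0.4]
shift [-0.6  0.7 59.5] turn -0.05
```

```bash
python3 -m pendant '[[[-0.6,0.7,20],0],[[0,0,30],0],[[0,0,9.5],0],[[0,0,0],0]]' && python3 -m pendant '[[[0,0,0],0],[[0,0,0],0],[[0,0,0],0],[[0,0,0],0],[[0,0,0],0],[[0,0,0],0],[[0,0,0],0],[[0,0,0],0]]' 0 50 && python3 -m pendant '[[[0,0,0],10],[[0,0,0],10],[[0,0,0],10],[[0,0,0],10],[[0,0,0],10],[[0,0,0],10],[[0,0,0],10],[[0,0,0],8]]';python3 -c "
from h import *
plan(614.5,-16,106,-84.3);print(robot.get_obs()['moment'])"; python3 -m pendant '[[[0,0,0],5],[[0,0,0],2],[[0,0,0],0],[[0,0,0],0]]';python3 -c "
from h import *
plan(614.5,-16,106,-84.3);print(robot.get_obs()['moment'])"
```

```text
time: 32.17
position: [0.6144, -0.0167, 0.1058]
tool_rot: [1.0, -0.011, -0.001, -0.0]
ft_force: [0.6, -0.1, 0.1]
grip_width: 0.058
time: 33.17
position: [0.6144, -0.0169, 0.1064]
tool_rot: [1.0, -0.01, -0.0, -0.0]
ft_force: [-1.2, -0.1, 2.8]
grip_width: 0.0135
time: 34.17
position: [0.6144, -0.017, 0.1063]
tool_rot: [0.769, -0.639, -0.0, 0.0]
ft_force: [-1.7, -0.7, 2.3]
grip_width: 0.0135
t 34.17 pos [614.4 -17.  106.3] psi -79.39 tilt [ 0.     0.001 -1.   ] w 13.5 F [-1.7 -0.7  2.3]
shift [-1.  -0.3  0.3] turn 4.91
[-0.02575653  0.20960007  0.21036736]
time: 34.67
position: [0.6144, -0.017, 0.1063]
tool_rot: [0.731, -0.682, -0.0, 0.0]
ft_force: [-2.2, 0.1, 3.5]
grip_width: 0.0139
t 34.67 pos [614.4 -17.  106.3] psi -86.06 tilt [ 0.     0.001 -1.   ] w 13.9 F [-2.2  0.1  3.5]
shift [-1.  -0.1  0.3] turn -1.76
[-0.01596581  0.41007297  0.71182169]
```

```bash
python3 -m pendant '[[[0,0,0],-1.8],[[0,0,0],0],[[0,0,0],0],[[0,0,0],0],[[0,0,0],0],[[0,0,0],0],[[0,0,0],0],[[0,0,0],0]]' 60 && python3 -m pendant '[[[0,0,-20],0],[[0,0,-50],0],[[0,50,0],0],[[0,0,0],0],[[0,0,0],0]]';python3 - <<'E'
from h import *
plan(614.5,-16,106,-84.3)
c=camera('wrist');cv2.imwrite('pics/w14.png',c['pixels'])
c=camera('side');cv2.imwrite('pics/s14.png',cv2.resize(c['pixels'][110:350,190:410],None,fx=2.5,fy=2.5,interpolation=cv2.INTER_CUBIC))
E
```

```text
time: 35.67
position: [0.6146, -0.0169, 0.1063]
tool_rot: [0.741, -0.672, -0.0, -0.0]
ft_force: [-0.4, 0.2, -0.6]
grip_width: 0.0595
time: 36.3
position: [0.5653, -0.0219, 0.1765]
tool_rot: [0.741, -0.672, 0.001, -0.0]
ft_force: [1.1, 0.3, 0.8]
grip_width: 0.06
t 36.3 pos [565.3 -21.9 176.5] psi -84.39 tilt [ 0.    -0.001 -1.   ] w 60.0 F [1.1 0.3 0.8]
shift [ -1.1 -49.5  70.6] turn -0.09
```

View pics/w14.png

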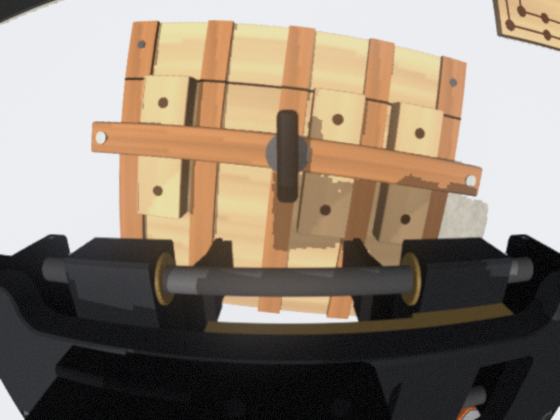

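View pics/s14.png

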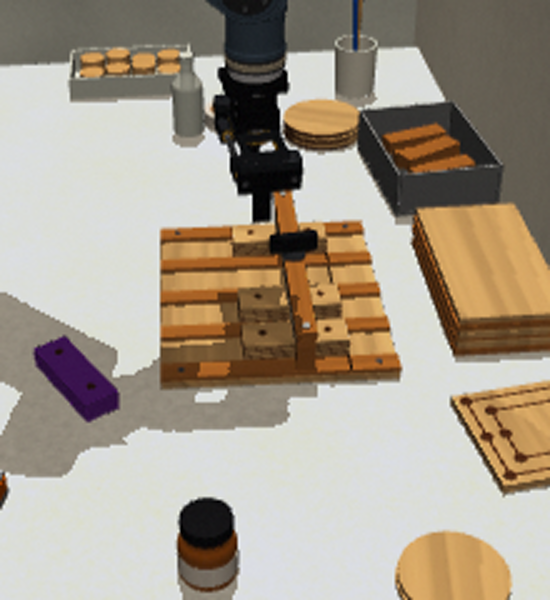

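Wrist view: the knob bar is along the slots (clamped), with rail ends at about (168,75), (338,90) and (418,103). Bottle and jar are upright. Numeric check of the ends:

Run:
```python
from h import *
c=camera('wrist');g=cv2.cvtColor(c['pixels'],cv2.COLOR_BGR2GRAY)
pts=[]
for u,v0 in [(132,79),(136,79),(206,81),(210,81),(214,81),(286,87),(290,87),(294,87),(372,100),(376,100),(380,101),(450,117),(454,117)]:
    pts+=edge(c,[u],v0-9,v0+10,'line').tolist()
P=ray(c,pts,.018,True)
f=np.polyfit(P[:,1],P[:,0],1);r=P[:,0]-np.polyval(f,P[:,1]);print((r*1000).round(1));ok=abs(r)<.0015;f=np.polyfit(P[ok,1],P[ok,0],1)
print(-np.degrees(np.arctan(f[0])),np.polyval(f,-.016))
for us,v0 in (((155,165,178),75),((325,340,352),89),((402,415,430),103)):
    for u in us:
        w=g[v0-9:v0+9,u].astype(int);print(u,w,[(v,round((ray(c,[[u,v]],.04,True)[0,0]-np.polyval(f,ray(c,[[u,v]],.04,True)[0,1]))*1000,1)) for v in range(v0-3,v0+4,2)])
```

```text
[-0.   0.   0.  -0.  -0.  -0.  -0.   0.   0.   0.  -0.1  0.  -0. ]
-1.218807263374129 0.6689264660173658
155 [190 208 213 211 212 211 211 211 208 202 203 209 214 216 214 212 213 215] [(72, np.float64(4.3)), (74, np.float64(2.4)), (76, np.float64(0.6)), (78, np.float64(-1.2))]
165 [216 215 213 214 212 212 211 212 211 203 192 203 214 213 216 216 215 215] [(72, np.float64(4.4)), (74, np.float64(2.6)), (76, np.float64(0.7)), (78, np.float64(-1.1))]
178 [214 214 213 213 213 214 211 210 211 204 189 198 210 215 212 213 215 213] [(72, np.float64(4.6)), (74, np.float64(2.8)), (76, np.float64(1.0)), (78, np.float64(-0.8))]
325 [212 210 209 206 207 207 202 204 202 198 199 208 213 212 213 212 210 212] [(86, np.float64(3.5)), (88, np.float64(1.8)), (90, np.float64(0.1)), (92, np.float64(-1.6))]
340 [214 214 211 210 209 209 205 205 205 205 202 199 195 206 210 212 212 209] [(86, np.float64(5.5)), (88, np.float64(3.8)), (90, np.float64(2.0)), (92, np.float64(0.3))]
352 [215 213 214 215 212 208 208 206 204 206 205 203 199 191 199 210 212 209] [(86, np.float64(7.2)), (88, np.float64(5.4)), (90, np.float64(3.7)), (92, np.float64(2.0))]
402 [209 207 206 204 202 203 201 201 199 197 201 204 206 207 206 207 206 206] [(100, np.float64(3.2)), (102, np.float64(1.4)), (104, np.float64(-0.4)), (106, np.float64(-2.1))]
415 [212 209 210 208 205 204 202 203 201 199 196 185 195 209 211 212 210 211] [(100, np.float64(5.7)), (102, np.float64(3.9)), (104, np.float64(2.1)), (106, np.float64(0.3))]
430 [212 212 212 209 209 212 207 206 206 204 201 202 203 196 190 198 209 211] [(100, np.float64(8.8)), (102, np.float64(7.0)), (104, np.float64(5.1)), (106, np.float64(3.3))]
```

```bash
python3 -c "
from rig import order
print(order.hand_in())"
```

```text
the job is handed in; nothing more can be done
None
```

The job is handed in; the run took about 36 s on the robot's clock, against the 210 s limit.

**Unclamping:** I turned the knob anticlockwise to its stop; the moment rose when pushed a few degrees past it.

**Rails:** Three rails were on the table. I put them in slots 1, 3 and 4 from the left and slid each under the bar to the line. I left the purple look-alike where it was.

**Clamping:** I turned the knob clockwise to its stop; the moment rose to about 0.7 N m. I then released it and moved the arm clear.

**Last checks:**
- **Rail ends:** after clamping, the wrist camera put all three within about 0.5 mm of the line. Single edge readings on the rightmost rail spread from -0.4 to +0.8 mm.
- **Bottle and jar:** both were upright in the last side picture.
- **Jig position:** my first estimate of the jig's sideways position was about 2.5 mm off. I corrected it from the wrist camera before setting the first rail down.

No check failed.

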